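# Shut the bottle corral and drop its latch bar into the catch

## Robot

A 7-joint arm with a two-finger parallel gripper is mounted at the origin on the work surface; the furniture and walls round the work are solid. World frame = base frame: x ahead of the robot, y to its left, z up, the work surface at z = 0. Lengths are in mm, angles in rad, forces in N, time in s.
With the tool pointing down it reaches from about 400 to 900 mm from the base axis. Payload 5.6 kg.
Tool frame: the origin (TCP) lies midway between the tips of the shut fingers; the grasp point (between the pads) lies 19 mm behind it; z points along the fingers, y is the line along which they close (so a half turn about z gives the same grasp; the last joint's range is limited). The gripper opens to 92 mm and grips with 3 to 60 N. Pads are 20 mm wide; open, the fingers measure 128 mm over their backs; the gripper's body (75 mm by 189 mm) begins 69 mm behind the grasp point.
Start: joints at [1.085, 0.468, -0.012, 1.603, 0.006, 1.071, -0.056], TCP at [278.468, -587.337, 214.592] pointing down, gripper open.
Joint ranges: [-2.53, 2.53], [-0.31, 2.02], [-1.57, 1.55], [0.28, 2.44], [-1.29, 4.43], [0.15, 1.84], [-2.92, 2.92]. Speed limits (rad/s): [2.57, 2.57, 3.14, 3.14, 3.14, 3.14, 3.14].

## Interface

Orientations are given as a rotation vector (axis times angle).
In Python, from cell import robot, grip, kin, viewer gives the robot as it stands. Calls block until the motion is done:
- robot.movep(position, orientation): joint-space move of the TCP to a pose.
- robot.servo_line(position, feed=150, rotation=None): straight line of the TCP; rotation=None keeps the orientation; feed is the mean speed in mm/s.
- robot.goto_joints(angles): joint-space move.
- grip(opening, newtons=None): opening from 0.0 (shut) to 1.0 (fully open); newtons is the grip in N (None keeps the last); returns when the fingers have stopped.
- robot.hold(seconds).
- kin.ik(position, orientation): joint angles nearest the present ones, or None.
- robot.observe(): the state.
- viewer.read_camera(name): name is "scene" or "top"; returns the picture (400x640x3 uint8, red, green, blue); there is no depth.
- viewer.camera_info(name): a dict with "camera_matrix" (3x3 intrinsics, pixels), "R" (3x3) and "t" (3): a world point X has camera coordinates R X + t. Camera axes: x right, y down, z forward; pixel columns grow to the right and rows downward; lengths in mm; the calibration is good to about 2 mm. A picture is of the moment at which its call begins. camera_info takes no time and is no camera call.
A pose or a line that the arm cannot do raises robot.IKError and nothing moves.
- robot.job_done(): hands the job in; it is judged then, once.
Trained networks look in the newest picture that a camera, given by its name, has taken for a name from the list of things; names that differ only in an ending like _2 or _b are one class to them, and where a whole thing is asked for, a point or a joint stands for the part that bears it (a point fixed in the world has none). Each returns a list of dicts, best first, with "confidence" (0 to 1); they miss things now and then, are a little off and sometimes report something else, mostly with a low value. They report only what shows in the picture. A call takes as long as a camera call. They do not tell look-alikes from the thing itself.
- viewer.silhouettes(name, camera): "mask" (400x640 bool, what is visible of it).
- viewer.pinpoint(name, camera): "at" ([x, y, z] in mm, in the coordinates of the camera as it stood for that picture, good to about 4 mm: a listed point, or the origin of a listed thing).
The state is a dict: "t": time; "joints": joint angles; "joint_velocities": joint speeds; "joint_torque": joint torques, N m; "tcp_pos": TCP position; "tcp_rot": TCP orientation; "contact_force": force on the tool from outside, world axes, zero at the start; "wrist_torque": the same for the moment, N m; "grip_width": opening from 0.0 (shut) to 1.0 (fully open); "grip_force": force on a finger pad.
Only numpy, scipy, OpenCV 4.12 (cv2) and the standard library are available. Lean on these libraries where they do the work, as an engineer would, in place of code of your own. Each camera call takes 0.05 s, during which the arm holds its last target. There are 200 camera calls.

## Task

The specimen jar and vials stand in the bench corral, whose gate is ajar. Lift the gate's drop bar by its thumb tab, swing the gate in until the bar is over the striker, then, with the bar resting lightly on the striker's top, work the gate inward by feel until the bar sinks into the notch, and lower it fully home so that the gate stays latched against its spring when you let go. Be gentle: press on the catch with less than 15 N, and leave the jar and vials standing as they are.

Things in the scene. Friction and masses are not known exactly. Their poses are not given: they have to be found in the camera images.
- corral: open-topped bottle corral fixed to the worktop: aluminium base plate 170 x 252 x 4 mm, clear side and back panels about 105 mm high. Origin on the worktop in the plane of the shut gate, mid-way along it; +x points into the corral (the direction in which the gate shuts), +y along the shut gate away from its hinge, towards the catch, z up
- gate_hinge (a point): point on the gate's vertical hinge axis at worktop height, 110 mm along -y from the corral's origin; axes as the corral's. From it the gate runs 185 mm towards its free edge (along the corral's +y when shut); it is 8 mm thick, its top 112 mm above the worktop
- gate (a joint): gate angle, rad: 0 shut (along the corral's y axis), positive as the free end swings out to the corral's -x; -0.13 to 0.9. A stiff hinge (about 1 N at the tab) keeps it where it is left; from about 0.14 rad inward a sprung buffer pushes it open again, rising evenly to about 4 N at the tab at 0 rad and 6 N at -0.08
- drop_bar (a joint): angle of the drop bar about its pivot, rad: 0 level, resting on the gate (as at the start) or down in the catch; positive as its free end lifts, to 0.25 at most; it falls by its own weight (0.08 kg). Steel bar above the gate's top edge in its mid-plane, 6 mm thick, 12 mm tall (124 to 136 mm above the worktop when level), ending 232 mm from the hinge axis, beyond the gate's edge
- bar_pivot (a point): middle of the drop bar's pivot, a level pin square to the gate, 60 mm from the hinge axis along the gate and 130 mm above the worktop; it swings with the gate. Axes as the gate's: x square to the gate (into the corral when shut), y away from the hinge
- tab_centre (a point): grip point of the black thumb tab standing up from the drop bar: 10 mm thick across the gate, 16 mm along the bar, 38 mm tall; pinch it from above across its thickness. With the bar level the point is 172 mm from the hinge axis along the gate (112 mm beyond the pivot) and 158 mm above the worktop (28 mm above the pivot); the tab reaches 16 mm higher. x axis square to the gate
- catch_post: fixed post of the catch at the gate's free end; origin on the worktop, 215 mm from the hinge axis along the shut gate (105 mm along the corral's +y from its origin); axes as the corral's. It carries the keep, 18 mm wide along y, with its striker, notch and back plate
- post_top (a point): top of the catch post above its origin, 100 mm above the worktop, under the keep. The keep is screwed on at an unknown, unreported setting: the middle of its notch lies up to 12 mm either side of this point along the corral's x; find it by feel, with the bar resting on the striker's top and sliding inward until it sinks. The point itself does not show the setting
- striker_line (a point): point above the post's origin at the height of the striker's top, 138 mm; it does not show the keep's setting. Keep, from outside (-x) inward: blunt striker with a flat top, 30 mm deep (level bar overlaps it 14 mm; lifted 0.10 rad the bar clears); notch 9 mm wide, floor 118 mm up, its inner wall padded (gives 5 N per mm for 2 mm); land 10 mm deep, as high as the striker; back plate up to 172 mm
- seed_jar: glass jar with a metal lid, 75 mm wide, 97 mm tall, standing loose in the corral; origin at the centre of its underside
- vial_tall: glass vial with white cap, 28 mm wide, 84 mm tall, standing loose in the corral; origin at the centre of its underside
- vial_short: glass vial with white cap, 25 mm wide, 47 mm tall, standing loose in the corral; origin at the centre of its underside
Mind the look-alikes: they are no part of the job. Leave any blue or green look-alike of the vial_tall alone.

How it is judged:
By the outcome, as a careful person would: the job done as asked, in the order asked, and still so for the second after the job is handed in, with the robot touching nothing.
It also fails if it takes over 67 s, if anything falls off the work surface, if the arm or the gripper's body presses on something with over 40 N, if the wrist force passes 120 N, or if a joint passes its speed limit or range.

## Working session

There is one attempt and no reset: what is moved stays moved. The work goes in short steps, each a Python script; the robot and the scene stay as the last script left them, time stands still between calls to the robot, and variables do not carry over. Pictures are saved under pics/ and viewed, at most 10 in all, crops included, and the job is handed in when it is done.

```bash
ls; mkdir -p pics; cat > h.py <<'E'
import numpy as np, cv2
from scipy.spatial.transform import Rotation as R
from cell import robot, grip, kin, viewer
def world(name,cam,n=3):
    c=viewer.camera_info(cam); Rm=np.array(c["R"]);t=np.array(c["t"])
    return [(np.round(Rm.T@(np.array(d["at"])-t),1),round(d["confidence"],2)) for d in viewer.pinpoint(name,cam)[:n]]
def px(p,cam):
    c=viewer.camera_info(cam);q=np.array(c["camera_matrix"])@(np.array(c["R"])@np.array(p,float)+np.array(c["t"]));return np.round(q[:2]/q[2],1)
E
python3 - <<'E'
from h import *
ims=[]
for c in("scene","top"):
    im=viewer.read_camera(c);cv2.imwrite(f"pics/{c}0.png",im[:,:,::-1])
    for n in("corral","gate_hinge","bar_pivot","tab_centre","catch_post","post_top","striker_line","seed_jar","vial_tall","vial_short"):
        r=world(n,c);print(c,n,r,[px(p,c) for p,_ in r[:1]])
s=robot.observe();print({k:np.round(v,3) for k,v in s.items()})
E
```

```text
pics
scene corral [(array([ 5.999e+02, -2.751e+02, -3.000e-01]), 0.77)] [array([333.8, 241.5])]
scene gate_hinge [(array([ 6.008e+02, -3.900e+02,  2.000e-01]), 0.95)] [array([359.2, 207.9])]
scene bar_pivot [(array([ 587.3, -331.4,  132.7]), 0.69), (array([ 605.1, -176.4,  136.4]), 0.5)] [array([355.6, 186.6])]
scene tab_centre [(array([ 554.3, -227.1,  161.5]), 0.7)] [array([344.4, 217.2])]
scene catch_post [(array([ 601.9, -177.7,   -2.8]), 0.96)] [array([308.8, 273.1])]
scene post_top [] []
scene striker_line [(array([ 604.6, -176.8,  138.6]), 0.94)] [array([307.2, 231. ])]
scene seed_jar [(array([ 676.3, -338.1,    5.4]), 0.75)] [array([319.8, 207.2])]
scene vial_tall [(array([ 503.5, -285.1,    1.7]), 0.95), (array([ 781. , -130.1,    3.2]), 0.87), (array([ 496.6, -142.8,    1.6]), 0.72)] [array([374.8, 257.4])]
scene vial_short [] []
top corral [(array([ 5.979e+02, -2.816e+02, -5.000e-01]), 0.59)] [array([336.6, 246.1])]
top gate_hinge [(array([ 597.7, -390.4,    1.2]), 0.83)] [array([390.5, 245.9])]
top bar_pivot [(array([ 585.1, -331.1,  129.7]), 0.62)] [array([365.8, 248.6])
[... 553 characters left out ...]
82. ,   -3.8]), 0.65)] [array([323.5, 206.6])]
top vial_short [(array([ 6.923e+02, -1.966e+02,  3.000e-01]), 0.67)] [array([294.9, 200.3])]
{'t': np.float64(1.1), 'joints': array([ 1.085,  0.467, -0.012,  1.603,  0.006,  1.071, -0.056]), 'joint_velocities': array([ 0.   ,  0.   , -0.   ,  0.001, -0.   , -0.001, -0.   ]), 'joint_torque': array([ 0.0000e+00, -5.2042e+01, -1.2000e-02, -2.4405e+01, -5.7000e-02,
        1.1000e-02,  0.0000e+00]), 'tcp_pos': array([ 278.496, -587.317,  214.606]), 'tcp_rot': array([ 3.065,  0.69 , -0.   ]), 'contact_force': array([ 0.528, -1.235, -0.421]), 'wrist_torque': array([ 0.006, -0.009, -0.033]), 'grip_force': np.float64(0.0), 'grip_width': np.float64(1.0)}
```

```bash
python3 - <<'E'
import cv2,numpy as np
a=cv2.imread("pics/scene0.png");b=cv2.imread("pics/top0.png")
cv2.imwrite("pics/s_full.png",a)
A=cv2.resize(a[160:310,250:420],None,fx=3.5,fy=3.5)[:525];cv2.imwrite("pics/s_crop.png",A)
B=cv2.resize(b[170:300,250:420],None,fx=4,fy=4);cv2.imwrite("pics/t_crop.png",B)
E
```

```text
(no output)
```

View pics/s_full.png

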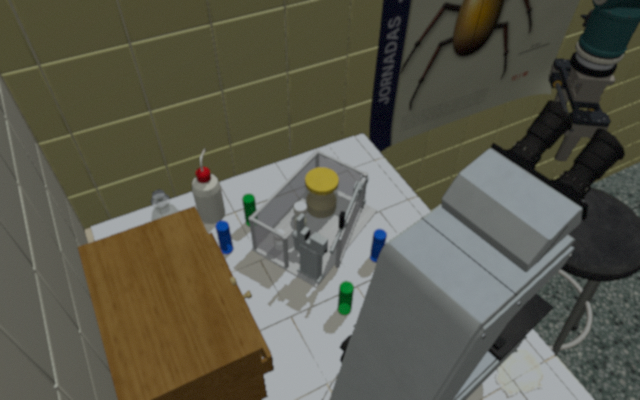

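View pics/t_crop.png

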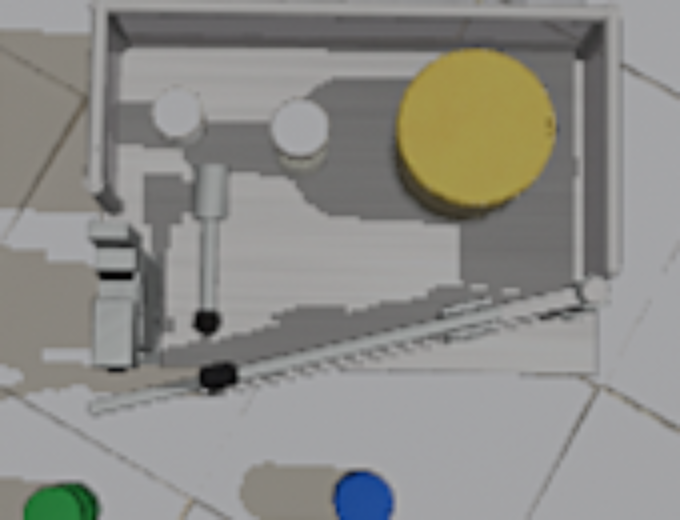

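View pics/s_crop.png

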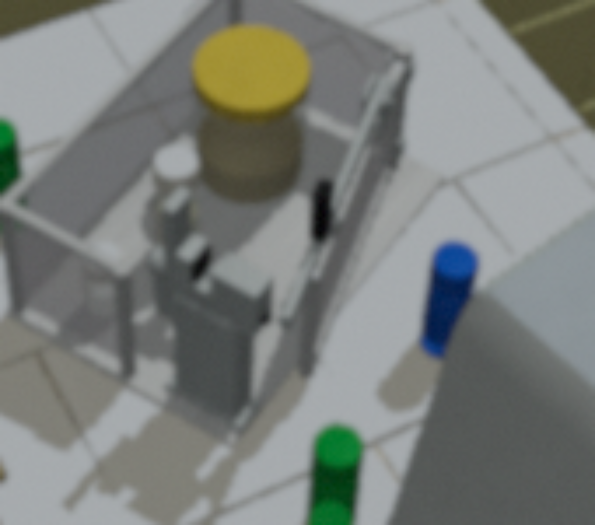

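```bash
python3 - <<'E'
from h import *
import numpy as np
for c in("scene","top"):
    i=viewer.camera_info(c);Rm=np.array(i["R"]);print(c,np.round(-Rm.T@np.array(i["t"])),np.round(Rm[2],2),np.array(i["camera_matrix"])[0])
i=viewer.camera_info("top");Rm=np.array(i["R"]);o=-Rm.T@np.array(i["t"])
for u in((302,217),(302,250)):
    d=Rm.T@np.linalg.inv(i["camera_matrix"])@np.array([*u,1]);
    for z in(5,50,100,160,250,400,600):
        p=o+d*(z-o[2])/d[2];print(u,np.round(p),px(p,"scene"))
b=cv2.imread("pics/top0.png");cv2.imwrite("pics/t_full.png",b)
E
```

```text
scene [278. 316. 891.] [ 0.34 -0.56 -0.75] [507.26142239   0.         321.73751261]
top [ 533. -264. 1038.] [ 0.13  0.03 -0.99] [510.55589902   0.         314.16373937]
(302, 217) [ 657. -211.    5.] [295.9 248.3]
(302, 217) [ 652. -214.   50.] [298.2 235.9]
(302, 217) [ 646. -216.  100.] [301.  221.2]
(302, 217) [ 639. -219.  160.] [304.6 201.9]
(302, 217) [ 628. -224.  250.] [310.6 169.4]
(302, 217) [ 610. -232.  400.] [323.1 102.7]
(302, 217) [ 586. -242.  600.] [346.7 -23.6]
(302, 250) [ 590. -212.    5.] [322.3 262.3]
(302, 250) [ 587. -214.   50.] [324.4 249.5]
(302, 250) [ 585. -216.  100.] [326.8 234.2]
(302, 250) [ 581. -219.  160.] [329.9 214.3]
(302, 250) [ 576. -224.  250.] [335.2 180.8]
(302, 250) [ 568. -232.  400.] [346. 112.]
(302, 250) [ 557. -242.  600.] [366.5 -17.7]
```

View pics/t_full.png

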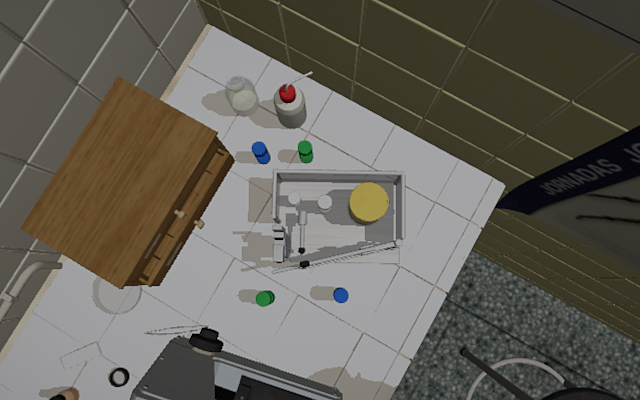

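```bash
cat >> h.py <<'E'
H=np.array([599.4,-390.2]); YAW=-0.02   # corral yaw (world angle of gate = corral angle - ...)
UP=4.0
SGN=1
def pose(g,b,x_off=0.,dz=0.,H=H,yaw=YAW):
    """TCP pose gripping the tab: g corral gate angle, b bar angle"""
    a=g+yaw
    Rz=R.from_euler('z',a).as_matrix()
    Rb=R.from_euler('x',b).as_matrix()          # lifts +y end
    loc=np.array([x_off,60,130])+Rb@np.array([0,112,28+UP-19])
    p=Rz@loc; p[:2]+=H; p[2]+=dz
    y=np.array([SGN,0,0.]);z=np.array([0,0,-1.]);x=np.cross(y,z)
    return p, R.from_matrix(Rz@Rb@np.column_stack([x,y,z])).as_rotvec()
E
python3 - <<'E'
import h; from h import *
for c in("scene","top"): print(c,[(p,px(p,c)) for p in([278,-587,214],[0,0,0],[0,0,400],[140,-300,400],[200,0,300])])
for s in(1,-1):
    h.SGN=s
    for g,b,dz in((.278,0,60),(.278,0,0),(.278,.13,0),(-.06,0.13,0)):
        q=kin.ik(*pose(g,b,dz=dz));print(s,None if q is None else np.round(q,2))
E
```

```text
scene [([278, -587, 214], array([555.2, 142.6])), ([0, 0, 0], array([582.2, 541.2])), ([0, 0, 400], array([763. , 470.7])), ([140, -300, 400], array([651.8, 197.8])), ([200, 0, 300], array([511.9, 392.9]))]
top [([278, -587, 214], array([542.2, 447.4])), ([0, 0, 0], array([190.2, 563. ])), ([0, 0, 400], array([ 94.2, 761.3])), ([140, -300, 400], array([362. , 627.6])), ([200, 0, 300], array([135.5, 525.9]))]
1 [ 0.67  0.44 -0.44  1.72  0.21  1.03  0.41]
1 [ 0.65  0.51 -0.43  1.77  0.26  0.92  0.37]
1 [ 0.72  0.54 -0.46  1.69  0.14  1.03  0.5 ]
1 [ 0.63  0.59 -0.39  1.6   0.1   1.02  0.17]
-1 [ 0.21  0.39  0.15  1.75 -0.07  1.   -2.5 ]
-1 [ 0.19  0.46  0.18  1.8  -0.1   0.88 -2.47]
-1 [ 0.27  0.49  0.16  1.72 -0.21  1.02 -2.35]
-1 [ 0.19  0.55  0.24  1.63 -0.29  1.03 -2.67]
```

```bash
python3 - <<'E'
from h import *
def P(c):
    i=viewer.camera_info(c);return np.array(i["camera_matrix"])@np.column_stack([i["R"],i["t"]])
def tri(s,t):
    X=cv2.triangulatePoints(P("scene"),P("top"),np.array(s,float).reshape(2,1),np.array(t,float).reshape(2,1)).ravel();X=X[:3]/X[3];print(np.round(X),px(X,"scene"),px(X,"top"))
tri((347,347),(207,340));tri((400,238),(180,338));tri((580,215),(342,385));tri((400,238),(342,385));tri((495,150),(342,388))
print(len(robot.observe()), robot.observe()["t"])
a=cv2.imread("pics/scene0.png")[130:400,320:640];b=cv2.imread("pics/top0.png")[300:400,100:400]
cv2.imwrite("pics/m.png",np.vstack([cv2.resize(a,(640,400)) if 0 else cv2.resize(a,(480,400)),cv2.resize(b,(480,160))]))
E
```

```text
[428. -40.  91.] [350.6 347.3] [205.6 336.9]
[429. -80. 363.] [377.  231.5] [186.3 359.6]
[ 310. -278.  381.] [516.4 168.2] [340.6 463.2]
[ 405. -262.  184.] [427.4 231.6] [327.3 357.9]
[ 374. -288.  382.] [476.7 146.9] [348.2 408.5]
10 1.1
```

View pics/m.png

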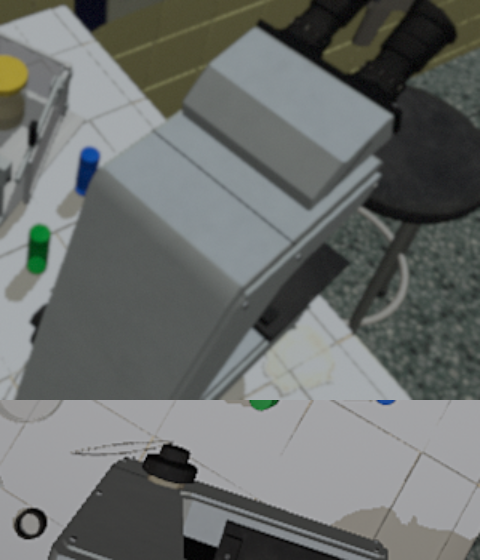

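```bash
python3 - <<'E'
from h import *
i=viewer.camera_info("scene");Rm=np.array(i["R"]);o=-Rm.T@np.array(i["t"])
for u in((390,238),(492,149),(443,195),(580,215),(335,395)):
    d=Rm.T@np.linalg.inv(i["camera_matrix"])@np.array([*u,1]);print(u)
    for z in(50,150,250,350,450,550,650):
        p=o+d*(z-o[2])/d[2];print("   ",np.round(p),px(p,"top"))
E
```

```text
(390, 238)
    [ 488. -313.   50.] [354.2 302.1]
    [ 463. -239.  150.] [313.5 319.8]
    [ 438. -164.  250.] [262.1 342. ]
    [413. -89. 350.] [195.4 370.9]
    [388. -14. 450.] [105.2 409.9]
    [363.  60. 550.] [-23.7 465.7]
    [338. 135. 650.] [-222.5  551.7]
(492, 149)
    [ 403. -696.   50.] [560.5 348.3]
    [ 388. -575.  150.] [515.2 365.5]
    [ 373. -455.  250.] [458.2 387.1]
    [ 358. -335.  350.] [384.1 415.3]
    [ 343. -215.  450.] [284.2 453.2]
    [329. -95. 550.] [141.8 507.3]
    [314.  26. 650.] [-77.4 590.6]
(443, 195)
    [ 443. -487.   50.] [447.  326.1]
    [ 424. -392.  150.] [404.2 343.5]
    [ 404. -296.  250.] [350.3 365.5]
    [ 384. -201.  350.] [280.3 393.9]
    [ 365. -105.  450.] [185.6 432.4]
    [345. -10. 550.] [ 50.7 487.3]
    [325.  85. 650.] [-157.4  571.9]
(580, 215)
    [ 167. -597.   50.] [513.7 482.4]
    [ 180. -488.  150.] [467.9 497.6]
    [ 193. -380.  250.] [410.3 516.8]
    [ 206. -271.  350.] [335.7 541.7]
    [ 220. -163.  450.] [235.1 575.3]
    [233. -54. 550.] [ 92.2 622.9]
    [246.  54. 650.] [-126.8  696. ]
(335, 395)
    [415.  29.  50.] [174.4 341.4]
    [399.  63. 150.] [136.8 358.3]
    [382.  97. 250.] [ 89.3 379.7]
    [366. 131. 350.] [ 27.7 407.5]
    [350. 165. 450.] [-55.7 445. ]
    [333. 199. 550.] [-174.7  498.7]
    [317. 233. 650.] [-358.4  581.4]
```

```bash
cat > fk.py <<'E'
from h import *
from scipy.optimize import least_squares
import itertools
def fk(q,p,s):
    h0,L1,L2,Lt,a1,a2=p; T=np.eye(3); 
    e=lambda ax,v:R.from_euler(ax,v).as_matrix()
    A=e('z',s[0]*q[0])@e('y',q[1]); sh=np.array([0,0,h0])
    A=A@e('z',s[1]*q[2]); el=sh+A@[a1,0,L1]
    A=A@e('y',q[3])@e('z',s[2]*q[4]); w=el+A@[-a2,0,L2]
    A=A@e('y',q[5])@e('z',s[3]*q[6]); return sh,el,w,w+A@[0,0,Lt],A
def fit():
    o=robot.observe();S=[(np.array(o["joints"]),np.array(o["tcp_pos"]))]
    for x,y,z,a in((400,-300,200,.3),(600,-100,300,.1),(556,-225,200,.2),(500,-500,150,-.3),(700,-200,250,.6),(450,-400,350,0),(300,-550,300,-.5)):
        y_=np.array([np.cos(a),np.sin(a),0]);zz=np.array([0,0,-1.])
        q=kin.ik([x,y,z],R.from_matrix(np.column_stack([np.cross(y_,zz),y_,zz])).as_rotvec())
        if q is not None:S.append((np.array(q),np.array([x,y,z])))
    best=None
    for s in itertools.product((1,-1),repeat=4):
        r=least_squares(lambda p:np.ravel([fk(q,p,s)[3]-t for q,t in S]),[300,400,400,300,0,0])
        if best is None or r.cost<best[0]:best=(r.cost,r.x,s)
    return best
E
python3 - <<'E'
from fk import *
c,p,s=fit();print(c,np.round(p,1),s)
q0=np.array(robot.observe()["joints"])
import h
for sg in(1,-1):
    h.SGN=sg
    q1=np.array(kin.ik(*pose(.278,0,dz=60)))
    for f in np.linspace(0,1,6):
        sh,el,w,t,_=fk(q0+f*(q1-q0),p,s);print(sg,f,np.round(el),np.round(w),np.round(t))
E
```

```text
1321.6678353416373 [-113.4  527.3  470.4  -74.7  -13.     6.8] (-1, -1, 1, 1)
1 0.0 [ 105. -200.  363.] [ 305. -565.  144.] [ 304. -566.  219.]
1 0.2 [ 119. -189.  364.] [ 379. -510.  139.] [ 374. -514.  213.]
1 0.4 [ 132. -177.  366.] [ 444. -443.  135.] [ 436. -452.  209.]
1 0.6000000000000001 [ 144. -164.  367.] [ 497. -368.  133.] [ 489. -383.  205.]
1 0.8 [ 155. -150.  368.] [ 538. -286.  131.] [ 530. -306.  203.]
1 1.0 [ 165. -136.  369.] [ 566. -199.  132.] [ 559. -225.  201.]
-1 0.0 [ 105. -200.  363.] [ 305. -565.  144.] [ 304. -566.  219.]
-1 0.2 [ 134. -173.  367.] [ 380. -504.  141.] [ 381. -504.  216.]
-1 0.4 [ 157. -141.  370.] [ 444. -434.  138.] [ 446. -432.  213.]
-1 0.6000000000000001 [ 173. -108.  373.] [ 495. -356.  136.] [ 498. -352.  210.]
-1 0.8 [183. -73. 376.] [ 533. -273.  134.] [ 536. -267.  208.]
-1 1.0 [186. -38. 379.] [ 557. -187.  131.] [ 559. -179.  205.]
```

Candidates: black tab on the gate's bar, top (304,264) / scene (344,218); black buffer tip inside the corral, top (302,250); dark notch in the keep, top (279,239). I choose the first: it stands on the long bar of the swung-out gate, and the close crop (218,375) confirms it.

```bash
cat >> h.py <<'E'
def ob(tag="",f0=None):
    s=robot.observe();F=np.array(s["contact_force"])
    print(tag,"t%.2f"%s["t"],"p",np.round(s["tcp_pos"],1),"F",np.round(F,1),"M",np.round(s["wrist_torque"],2),"gw %.3f gf %.1f"%(s["grip_width"],s["grip_force"]),flush=True);return s
E
python3 - <<'E'
from h import *
G=.278
grip(.45)
robot.movep(*pose(G,0,dz=60)); ob("above")
p,r=pose(G,0); robot.servo_line(p,feed=60); ob("down")
viewer.read_camera("top");im=viewer.read_camera("scene");cv2.imwrite("pics/g.png",cv2.resize(im[120:300,250:450,::-1],None,fx=3,fy=3))
E
```

```text
above t3.63 p [ 554.8 -226.   202.8] F [ 0.4  0.3 -0.5] M [-0.04 -0.06  0.03] gw 0.448 gf 0.0
down t4.78 p [ 555.8 -224.   143.4] F [-0.5  0.8  0.5] M [-0.06 -0.06 -0.02] gw 0.453 gf 0.0
```

View pics/g.png

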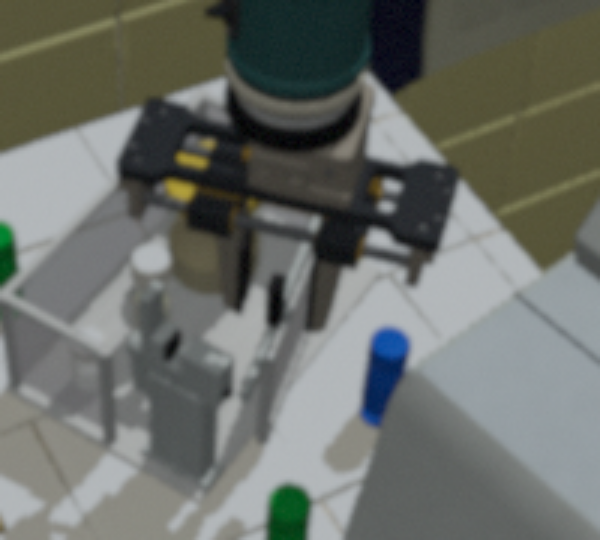

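The fingers at (237,300) and (318,320) straddle the black tab at (275,300). I'll grip it and lift.

```bash
python3 - <<'E'
from h import *
G=.278
grip(0,15); ob("grip")
for b in(.03,.07,.13):
    p,r=pose(G,b); robot.servo_line(p,feed=50,rotation=r); ob(f"b{b}")
viewer.read_camera("scene");print(world("tab_centre","scene",1))
viewer.read_camera("top");print(world("tab_centre","top",1),world("bar_pivot","top",1))
E
```

```text
grip t5.46 p [ 555.5 -223.8  143. ] F [-0.6  0.9  0.4] M [ 0.   -0.05 -0.19] gw 0.108 gf 15.0
b0.03 t5.71 p [ 555.3 -224.3  146.2] F [-1.6  0.7  0. ] M [ 0.03  0.05 -0.13] gw 0.114 gf 15.0
b0.07 t5.96 p [ 555.6 -224.9  150.5] F [-1.8  0.4  0.7] M [ 0.06  0.18 -0.13] gw 0.110 gf 15.0
b0.13 t6.24 p [ 556.  -226.3  157. ] F [-0.6  0.1  0.2] M [ 0.01  0.14 -0.11] gw 0.108 gf 15.0
[(array([ 554.6, -231.2,  175. ]), 0.46)]
[] []
```

```bash
python3 - <<'E'
from h import *
for g in(.24,.2,.165,.13,.105,.091):
    p,r=pose(g,.13); robot.servo_line(p,feed=50,rotation=r); ob(f"g{g}")
robot.hold(.3);ob("held")
F0=np.mean([robot.observe()["contact_force"] for _ in range(5)],0);print(F0)
for b in(.12,.11,.102,.098,.094,.09,.086,.082,.078):
    p,r=pose(.091,b); robot.servo_line(p,feed=15,rotation=r); robot.hold(.1); s=ob(f"b{b}")
    if s["contact_force"][2]-F0[2]>2.5: break
E
```

```text
g0.24 t6.77 p [ 562.8 -224.9  157.4] F [-0.4 -0.  -1.8] M [-0.22 -0.19 -0.2 ] gw 0.109 gf 15.0
g0.2 t7.05 p [ 569.3 -223.8  157.4] F [ 0.1 -0.3 -1. ] M [-0.3  -0.14 -0.21] gw 0.109 gf 15.0
g0.165 t7.32 p [ 575.  -223.   157.4] F [ 0.2 -0.9 -1. ] M [-0.4  -0.17 -0.13] gw 0.110 gf 15.0
g0.13 t7.58 p [ 580.6 -222.3  157.3] F [-0.7 -1.9 -1.6] M [-0.59  0.01 -0.07] gw 0.109 gf 15.0
g0.105 t7.83 p [ 584.7 -222.   157.2] F [-1.  -2.6 -2.7] M [-0.76  0.19 -0.15] gw 0.108 gf 15.0
g0.091 t8.08 p [ 587.  -221.8  157.2] F [-2.8 -3.6 -2.6] M [-0.97  0.44 -0.04] gw 0.110 gf 15.0
held t8.38 p [ 587.  -221.8  157.2] F [-3.  -4.5 -1.7] M [-1.1   0.52 -0.04] gw 0.107 gf 15.0
[-3.02236771 -4.50622515 -1.7246699 ]
b0.12 t8.73 p [ 587.1 -221.5  156.1] F [-3.5 -4.  -1.7] M [-1.19  0.56 -0.08] gw 0.108 gf 15.0
b0.11 t9.08 p [ 587.1 -221.2  155. ] F [-3.3 -4.4 -2.8] M [-1.23  0.47 -0.09] gw 0.115 gf 15.0
b0.102 t9.43 p [ 587.2 -221.   154.1] F [-2.9 -4.8 -3. ] M [-1.27  0.5  -0.06] gw 0.108 gf 15.0
b0.098 t9.78 p [ 587.2 -220.9  153.7] F [-3.7 -4.8 -2.5] M [-1.26  0.49 -0.02] gw 0.110 gf 15.0
b0.094 t10.13 p [ 587.2 -220.9  153.5] F [-4.  -4.7 -0.4] M [-1.08  0.59 -0.1 ] gw 0.106 gf 15.0
b0.09 t10.48 p [ 587.2 -221.   153.4] F [-3.3 -5.1  0.8] M [-1.07  0.74 -0.08] gw 0.111 gf 15.0
```

```bash
python3 - <<'E'
from h import *
import json
def go(g,b,yo,feed=20):
    p,r=pose(g,b); a=g+YAW; p=p+yo*np.array([-np.sin(a),np.cos(a),0]); robot.servo_line(p,feed=feed,rotation=r)
def rd(n=3):
    L=[]
    for _ in range(n): robot.hold(.03); L.append(robot.observe()["contact_force"])
    return np.mean(L,0)
g,b,yo=.091,.108,0.
go(g,b,yo);F=rd();print(np.round(F,2))
for k in range(5):
    yo+=np.clip(.2*F[1],-1,1); go(g,b,yo); F=rd();print(round(yo,2),np.round(F,2))
    if abs(F[1])<1: break
free=F[2]
while b>.085:
    b-=.003; go(g,b,yo); F=rd(); print(round(b,3),np.round(F,2),round(robot.observe()["tcp_pos"][2],2))
    if F[2]-free>1.8: break
ob("contact"); json.dump(dict(g=g,b=b,yo=yo,free=free),open("st.json","w"))
E
```

```text
[-2.84 -4.48 -2.56]
-0.9 [-3.31 -3.06 -1.82]
-1.51 [-3.79 -1.12 -0.77]
-1.73 [-3.96  2.22 -0.13]
-1.29 [-3.42  2.91  0.07]
-0.71 [-2.72  2.19 -0.08]
0.105 [-2.32  1.85  0.  ] 154.69
0.102 [-2.05  2.02 -0.38] 154.39
0.099 [-2.16  2.02  0.37] 154.0
0.096 [-2.37  1.73  0.09] 153.68
0.093 [-2.84  1.63  1.32] 153.49
0.09 [-3.86  1.3   4.12] 153.37
contact t14.68 p [ 587.4 -221.1  153.4] F [-4.2  1.4  4.1] M [ 0.48  0.68 -0.13] gw 0.110 gf 15.0
```

```bash
cat > slide.py <<'E'
from h import *
import json
st=json.load(open("st.json"));g,b,yo=st["g"],st["b"],st["yo"]
def go(g,b,yo,feed=20):
    p,r=pose(g,b); a=g+YAW; p=p+yo*np.array([-np.sin(a),np.cos(a),0]); robot.servo_line(p,feed=feed,rotation=r)
def rd(n=2):
    L=[]
    for _ in range(n): robot.hold(.02); L.append(robot.observe()["contact_force"])
    return np.mean(L,0)
z0=153.5; tgt=2.0; F=rd(); sunk=False
for k in range(75):
    if F[2]>.7: g-=.003                       # still resting on the striker: slide in
    b-=np.clip(.0012*(tgt-F[2]),-.003,.003)
    yo+=np.clip(.04*F[1],-.15,.15)
    go(g,b,yo); F=rd(); s=robot.observe(); z=s["tcp_pos"][2]
    if k%3==0 or z<152.8: print(k,"t%.1f"%s["t"],"g%.4f b%.4f yo%.2f"%(g,b,yo),np.round(F,1),round(z,2),flush=True)
    if z<150.5: sunk=True;break
    if abs(F[2])>7 or abs(F[0])>11 or g<-.1: print("STOP");break
print(sunk);ob("end");json.dump(dict(g=g,b=b,yo=yo),open("st.json","w"))
E
python3 slide.py
```

```text
0 t15.0 g0.0880 b0.0930 yo-0.64 [-5.   1.3  5.2] 153.39
3 t15.8 g0.0790 b0.0987 yo-0.48 [-4.   1.1  0.2] 153.66
6 t16.7 g0.0790 b0.0916 yo-0.46 [-4.6 -0.6  3. ] 153.41
9 t17.6 g0.0700 b0.0936 yo-0.49 [-6.3 -0.8  2.3] 153.43
12 t18.4 g0.0610 b0.0946 yo-0.54 [-5.8 -0.2  1.8] 153.47
15 t19.2 g0.0520 b0.0940 yo-0.58 [-6.  -0.7  1.4] 153.35
18 t20.1 g0.0460 b0.0895 yo-0.65 [-4.4 -0.5 -0.6] 152.8
19 t20.4 g0.0460 b0.0865 yo-0.67 [-3.7 -0.8 -0.9] 152.57
20 t20.7 g0.0460 b0.0835 yo-0.71 [-4.3 -0.8 -1.1] 152.26
21 t20.9 g0.0460 b0.0805 yo-0.74 [-3.8 -1.4 -1.4] 151.94
22 t21.2 g0.0460 b0.0775 yo-0.80 [-3.4 -0.9 -1. ] 151.61
23 t21.5 g0.0460 b0.0745 yo-0.83 [-3.4 -1.2 -1.3] 151.33
24 t21.8 g0.0460 b0.0715 yo-0.88 [-3.5 -0.9 -0.5] 151.0
25 t22.1 g0.0460 b0.0686 yo-0.92 [-4.3 -1.3 -0.6] 150.66
26 t22.4 g0.0460 b0.0656 yo-0.97 [-3.  -0.5 -0.1] 150.34
True
end t22.37 p [ 595.1 -220.2  150.3] F [-2.6 -0.3  0.2] M [-0.14  0.63 -0.14] gw 0.106 gf 15.0
```

```bash
python3 - <<'E'
from slide_f import * if False else None
E
sed -n '1,/^def rd/p' slide.py | head -n -1 > sf.py; cat >> sf.py <<'E'
def rd(n=2):
    L=[]
    for _ in range(n): robot.hold(.02); L.append(robot.observe()["contact_force"])
    return np.mean(L,0)
E
python3 - <<'E'
from sf import *
F=rd()
while b>-.012:
    b-=.006; yo+=np.clip(.04*F[1],-.15,.15)
    go(g,b,yo);F=rd();s=robot.observe()
    print("t%.1f b%.3f"%(s["t"],b),np.round(F,1),round(s["tcp_pos"][2],2),flush=True)
    if F[2]>3 or abs(F[0])>11: break
json.dump(dict(g=g,b=b,yo=yo),open("st.json","w"))
E
```

```text
t22.7 b0.060 [-2.5  0.5 -0.4] 149.62
t23.0 b0.054 [-2.6  0.3 -0.3] 148.96
t23.2 b0.048 [-3.2  0.1 -0.7] 148.32
t23.5 b0.042 [-2.5  0.1 -0.3] 147.65
t23.8 b0.036 [-2.7  1.  -0.2] 146.99
t24.1 b0.030 [-2.7  0.7  0. ] 146.31
t24.4 b0.024 [-2.3  0.8 -0.2] 145.64
t24.7 b0.018 [-1.4  0.1  0.2] 144.96
t24.9 b0.012 [-1.4  0.5  0.2] 144.33
t25.2 b0.006 [-1.1  0.8  0.2] 143.61
t25.5 b-0.000 [-1.7  0.4  1.1] 143.06
t25.8 b-0.006 [-3.5  0.3  6.1] 142.84  File "<stdin>", line 1
    from slide_f import * if False else None
                          ^^
SyntaxError: invalid syntax
```

```bash
python3 - <<'E'
from sf import *
go(g,0,yo); ob("level"); grip(.2); ob("open"); grip(.45); robot.hold(.2); ob("free")
p=np.array(robot.observe()["tcp_pos"]); robot.servo_line(p+[0,0,70],feed=80)
robot.movep([480,-420,300],robot.observe()["tcp_rot"]); ob("away")
for c in("scene","top"):
    im=viewer.read_camera(c);cv2.imwrite(f"pics/e_{c}.png",im[:,:,::-1])
    for n in("tab_centre","seed_jar","vial_tall","vial_short"):print(c,n,world(n,c))
a=cv2.imread("pics/e_scene.png")[160:310,250:420];b=cv2.imread("pics/e_top.png")[170:300,250:400]
cv2.imwrite("pics/e.png",np.hstack([cv2.resize(a,(400,353)),cv2.resize(b,(400,353))]))
E
```

```text
level t26.05 p [ 595.1 -219.1  143. ] F [-2.5  1.4  2.7] M [ 0.14  0.33 -0.18] gw 0.104 gf 15.0
open t26.38 p [ 595.1 -219.   142.8] F [-0.4  0.2  0.1] M [-0.   -0.09 -0.01] gw 0.200 gf 0.0
free t27.10 p [ 594.9 -219.1  143. ] F [ 0.6  0.2 -0.7] M [-0.02 -0.12  0.02] gw 0.448 gf 0.0
away t29.10 p [ 481.  -418.   299.2] F [-0.1  0.7 -0.4] M [ 0.01 -0.08  0.02] gw 0.451 gf 0.0
scene tab_centre [(array([ 594.2, -222. ,  162.7]), 0.81)]
scene seed_jar [(array([ 677.9, -337.7,    2. ]), 0.63)]
scene vial_tall [(array([ 5.05e+02, -2.84e+02, -5.00e-01]), 0.9), (array([ 4.965e+02, -1.430e+02, -4.000e-01]), 0.89), (array([ 7.830e+02, -2.222e+02, -3.000e-01]), 0.73)]
scene vial_short [(array([ 602.8, -176.5,   -1.3]), 0.58)]
top tab_centre [(array([ 594.3, -225.9,  157.5]), 0.61)]
top seed_jar [(array([ 676.2, -336.3,    3.7]), 0.95), (array([ 607.6, -174.2,  134.6]), 0.21)]
top vial_tall [(array([ 785.2, -219.9,   -0.8]), 0.87), (array([ 496.6, -139. ,    2.5]), 0.54), (array([ 676.2, -258.4,    6.2]), 0.5)]
top vial_short [(array([ 694.8, -196.5,    2.4]), 0.51), (array([ 605. , -175.5,  136.2]), 0.39)]
```

View pics/e.png

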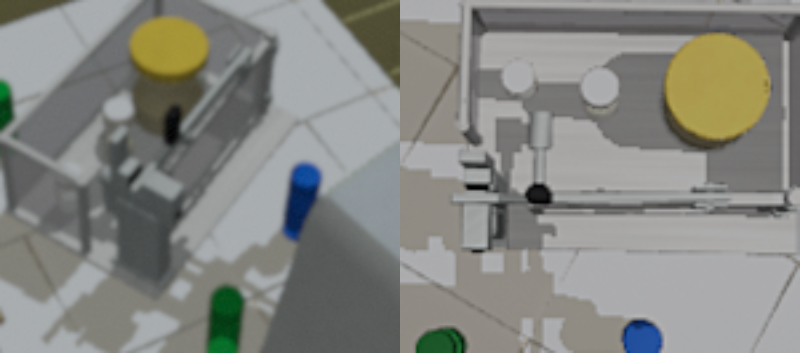

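The gate stands shut, with the bar across the keep in its notch (right view, 475,198) and the tab level at z of about 158–160. The jar and both vials are standing where they were.

```bash
python3 -c "
from h import *
print(robot.job_done())"
```

```text
the job is handed in; nothing more can be done
None
```

The job is handed in: the drop bar sank into the notch by feel and is fully home, the gate stayed latched after release, the highest force reading at the tool while on the catch was about 6 N, and the jar and vials are standing where they were.

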